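# Sort the sample containers into their trays

### The job

Clear up after a sample split: stand the two large black jars in the tray with the two large bays, one jar in each bay, the two slim black vials in the tray with the two small bays, one vial in each bay, and the steel canister in the round metal dish. Keep all of them upright, each standing flat on the floor of its bay or dish, and leave the white mortar where it stands.

Things in the scene. Friction and masses are not known exactly. Their poses are not given: they have to be found in the camera images.
- jar_a: first large black plastic sample jar: upright cylinder 50 mm in diameter and 60 mm high, with a grey screw cap 48 mm in diameter on top, 80 mm high in all, about 150 g. Origin: centre of its underside; z up its axis. The two large jars are alike.
- jar_b: second large black plastic sample jar: upright cylinder 50 mm in diameter and 60 mm high, with a grey screw cap 48 mm in diameter on top, 80 mm high in all, about 150 g. Origin: centre of its underside; z up its axis. The two large jars are alike.
- vial_a: first small slim black plastic sample vial: upright cylinder 28 mm in diameter and 52 mm high, with a grey cap 24 mm in diameter on top, 66 mm high in all, about 40 g. Origin: centre of its underside; z up its axis. The two vials are alike.
- vial_b: second small slim black plastic sample vial: upright cylinder 28 mm in diameter and 52 mm high, with a grey cap 24 mm in diameter on top, 66 mm high in all, about 40 g. Origin: centre of its underside; z up its axis. The two vials are alike.
- canister: lidded stainless steel canister: upright cylinder 60 mm in diameter, 44 mm high, topped by a lid 59 mm in diameter up to 56 mm, with a black knob 12 mm in diameter and 10 mm high on the lid (66 mm in all), about 180 g. Origin: centre of its underside; z up its axis.
- mortar: bystander: small open white ceramic mortar (a cup), 66 mm across the rim, 50 mm high, loose, standing among the jars and vials; not to be moved. Origin: centre of its underside.
- jar_tray: larger white plastic tray, fixed to the bench, 84 mm along its x and 163 mm along its y, with two square bays side by side along y, their centres at y = +39.5 mm and -39.5 mm (x = 0). Each bay is 74 x 74 mm inside; walls and divider are 5 mm thick and reach 18 mm above the bench; the bay floor is 4 mm above the bench. Origin: centre of the underside; z up.
- vial_tray: smaller white plastic tray, fixed to the bench, 56 mm along its x and 107 mm along its y, with two square bays side by side along y, their centres at y = +25.5 mm and -25.5 mm (x = 0). Each bay is 46 x 46 mm inside; walls and divider are 5 mm thick and reach 18 mm above the bench; the bay floor is 4 mm above the bench. Origin: centre of the underside; z up.
- dish: round shallow metal dish, fixed to the bench, 96 mm in outer diameter, 12 mm high, 88 mm across inside at the rim and about 80 mm at the flat floor, which is 4 mm above the bench. Origin: centre of the underside; z up.

How it is judged:
By the outcome, as a careful person would: the job done as asked, in the order asked, and still so for the second after the job is handed in, with the robot touching nothing.
It also fails if it takes over 112 s, if anything falls off the work surface, if the arm or the gripper's body presses on something with over 40 N, if the wrist force passes 120 N, or if a joint passes its speed limit or range.

### The arm

A 6-joint arm with a two-finger parallel gripper is mounted at the origin on the work surface. World frame = base frame: x ahead of the robot, y to its left, z up, the work surface at z = 0. Lengths are in m, angles in rad, forces in N, time in s.
With the tool pointing down it reaches from about 0.275 to 0.725 m from the base axis. Payload 15.9 kg.
Tool frame: the origin (TCP) lies at the very end of the fingers, on their centre line; the grasp point (between the pads) lies 19 mm behind it; z points along the fingers, y is the line along which they close (so a half turn about z gives the same grasp; the last joint's range is limited). The gripper opens to 85 mm and grips with 20 to 120 N. Pads are 22 mm wide; open, the fingers measure 114 mm over their backs; the gripper's body (76 mm by 85 mm) begins 54 mm behind the grasp point. The pads swing forward as they close: fully open they stand 13 mm farther back than shut.
Start: joints at [-1.289, 0.213, -0.034, 1.323, 0, 1.571], TCP at [0.139, -0.48, 0.231] pointing down, gripper open.
Joint ranges: [-2.98, 2.98], [-0.74, 1.72], [-1.14, 1.35], [-2.1, 2.04], [-1.57, 1.44], [-3.14, 3.14]. Speed limits (rad/s): [1.89, 1.89, 2.39, 2.57, 3.14, 3.14].

### API

Orientations are given as a unit quaternion [w, x, y, z].
In Python, from station import robot gives the robot as it stands.
- The arm moves only by the shell command python3 -m creep 'ROWS'. ROWS is a JSON object of lists of equal length, an entry for each row: "rot": the turn, a rotation vector about the world's x, y, z as a fraction of full scale, a list of three; "travel": the shift along the world's x, y, z as a fraction of full scale, a list of three; "jaw": the gripper command: -1 is shut, 1 is fully open, values between are in proportion. A call has 1 to 5 rows; each row is the pose to reach, as a shift and turn from the pose commanded when the call began, turning the shorter way round; what a row does not reach only later rows make up. Full scale, the value 1, is 200 mm for a shift and 180 degrees for a turn. A row lasts 1/8 s, in which the tool goes at most 62.5 mm and 10.7 degrees, less where a joint would pass 70% of its speed; a pose out of reach is approached as far as the arm can. A call with a number of a shift or a turn outside -1 to 1 is refused whole. A call with a gripper value outside its range is refused whole. The fingers move at their own pace and stop on an object; the grip force is fixed at half the most. Time passes only in rows, so rows that repeat a pose let the fingers close. It gives the time, the measured TCP pose, the force, the opening and the grip force at its end, in the units of the state.
- robot.state(): the state, without advancing time (a new reading comes with each control period).
- robot.camera(name): name is "scene" or "top" or "wrist"; returns a dict with "img" (400x640x3 uint8, red, green, blue), "depth" (400x640 float32, m along the optical axis (not along the pixel's ray), 0 where there is no reading), "fx", "fy", "cx", "cy" (pixels), "dist_coeffs" ([k1, k2, p1, p2, k3] as OpenCV has them; the pictures are not rectified), "extrinsics" (4x4, takes a point from camera to world coordinates); the wrist camera has in their place "mount" (4x4, takes a point from camera to tool coordinates, whose origin is the TCP and whose axes are the flange's). Camera axes: x right, y up, looking along -z (the intrinsics and any distortion apply to the point x, -y, -z); pixel columns grow to the right and rows downward; lengths in m; the calibration is good to about 2 mm. A picture is of the moment at which its call begins: read the wrist's pose just before it.
- robot.finish_job(): hands the job in; it is judged then, once.
Trained networks look in a picture, given as the dict that the camera call returned (one of the last four; its "shot" number tells which), for a name from the list of things; names that differ only in an ending like _2 or _b are one class to them, and where a whole thing is asked for, a point or a joint stands for the part that bears it (a point fixed in the world has none). Each returns a list of dicts, best first, with "p" (0 to 1); they miss things now and then, are a little off and sometimes report something else, mostly with a low value. They report only what shows in the picture. A call takes as long as a camera call.
- robot.search_frame(query, picture): "xy" ([column, row] in pixels, amid what is visible of it).
The state is a dict: "clock": time; "joint_positions": joint angles; "joint_vel": joint speeds; "tau": joint torques, N m; "tcp_pos": TCP position; "tcp_rot": TCP orientation; "contact_force": force on the tool from outside, world axes, zero at the start; "torque": the same for the moment, N m; "width": opening from 0.0 (shut) to 1.0 (fully open); "grasp_force": force on a finger pad.
Only numpy, scipy, OpenCV 4.12 (cv2) and the standard library are available. Lean on these libraries where they do the work, as an engineer would, in place of code of your own. Each camera call takes 0.05 s, during which the arm holds its last target. There are 200 camera calls.

## Working session

There is one attempt and no reset: what is moved stays moved. The work goes in short steps, Python scripts to look and compute and a shell command to move; the robot and the scene stay as the last step left them, time stands still between calls to the robot, and variables do not carry over. Pictures are saved under pics/ and viewed, at most 14 in all, crops included, and the job is handed in when it is done.

```bash
ls; mkdir -p pics; cat > h.py <<'E'
import numpy as np, cv2
from station import robot
def shot(n):
    s=robot.state(); p=robot.camera(n)
    return s,p
def world(p,px,E=None,depth=None):
    u=cv2.undistortPoints(np.array([[px]],float),np.array([[p['fx'],0,p['cx']],[0,p['fy'],p['cy']],[0,0,1.]]),np.array(p['dist_coeffs'],float))[0,0]
    E=np.array(p['extrinsics'] if E is None else E)
    d=np.array([u[0],-u[1],-1.])
    return E[:3,:3]@d, E[:3,3]
def atz(p,px,z,E=None):
    d,o=world(p,px,E); return o+d*(z-o[2])/d[2]
def atd(p,px,E=None):
    d,o=world(p,px,E); r,c=int(px[1]),int(px[0]); return o+d*float(p['depth'][r,c])
E
python3 - <<'E'
from h import *
for n in ['top','scene']:
    s,p=shot(n); cv2.imwrite(f'pics/{n}0.png',p['img'][:,:,::-1])
    print(n,np.round(p['extrinsics'],3).tolist(),p['fx'],p['dist_coeffs'])
    for q in ['jar_a','vial_a','canister','mortar','jar_tray','vial_tray','dish']:
        for r in robot.search_frame(q,p)[:4]:
            print(q,round(r['p'],2),np.round(r['xy']),np.round(atd(p,r['xy']),3))
print(s)
E
```

```text
pics
top [[0.014, 0.984, -0.176, 0.368], [-1.0, 0.017, 0.016, 0.009], [0.019, 0.176, 0.984, 1.036], [0.0, 0.0, 0.0, 1.0]] 406.53747399911765 [-0.08879485  0.          0.          0.          0.        ]
jar_a 0.63 [391. 254.] [ 0.414 -0.165  0.082]
jar_a 0.58 [246. 254.] [0.408 0.174 0.08 ]
vial_a 0.75 [196. 274.] [0.36  0.297 0.055]
vial_a 0.32 [244. 254.] [0.408 0.178 0.081]
canister 0.74 [451. 266.] [ 0.388 -0.315  0.056]
mortar 0.63 [341. 225.] [ 0.49  -0.051  0.004]
jar_tray 0.75 [427. 188.] [ 0.586 -0.272  0.021]
jar_tray 0.66 [450. 263.] [ 0.395 -0.315  0.054]
vial_tray 0.74 [322. 171.] [ 0.63  -0.002  0.003]
vial_tray 0.71 [288. 230.] [0.467 0.08  0.064]
dish 0.94 [209. 182.] [0.596 0.293 0.005]
dish 0.47 [425. 186.] [ 0.591 -0.268  0.018]
scene [[-0.795, -0.373, 0.479, 0.93], [0.607, -0.506, 0.614, 0.521], [0.013, 0.778, 0.628, 0.6], [0.0, 0.0, 0.0, 1.0]] 374.7999946443691 [0.00837579 0.         0.         0.         0.        ]
jar_a 0.96 [318. 165.] [ 0.429 -0.158  0.056]
jar_a 0.87 [420. 238.] [0.426 0.196 0.06 ]
vial_a 0.98 [483. 269.] [0.379 0.319 0.045]
vial_a 0.89 [36
[... 291 characters left out ...]
itions': array([-1.28900330e+00,  2.12958676e-01, -3.44863196e-02,  1.32350176e+00,
        7.72117142e-06,  1.57081151e+00]), 'joint_vel': array([ 4.35963295e-04, -1.37460067e-03,  1.36392808e-03,  1.28315080e-03,
       -2.09534129e-05, -1.38903905e-03]), 'tau': array([-1.10651752e-03, -6.85345173e+01,  4.86908340e+01,  4.50718246e-03,
       -9.94668949e-05, -2.08051910e-05]), 'tcp_pos': array([ 0.13902537, -0.48022265,  0.23124221]), 'tcp_rot': array([-7.50108187e-05,  9.90091559e-01,  1.40423285e-01, -6.74061066e-06]), 'contact_force': array([-0.39517118,  0.79431957,  0.26114806]), 'torque': array([ 0.01986805, -0.02939424, -0.02188947]), 'grasp_force': 0.0, 'width': 0.998336835615201}
```

```bash
python3 - <<'E'
import cv2
a=cv2.imread('pics/top0.png')
cv2.imwrite('pics/topc.png',cv2.resize(a[130:310,160:500],None,fx=2.3,fy=2.3,interpolation=cv2.INTER_CUBIC))
E
```

```text
(no output)
```

View pics/topc.png

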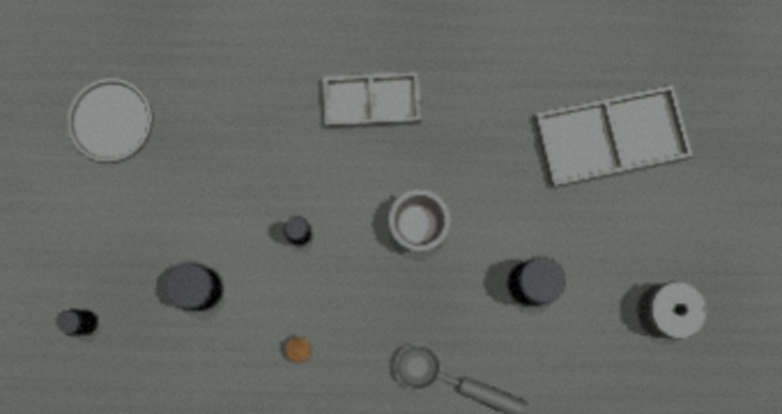

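View pics/scene0.png

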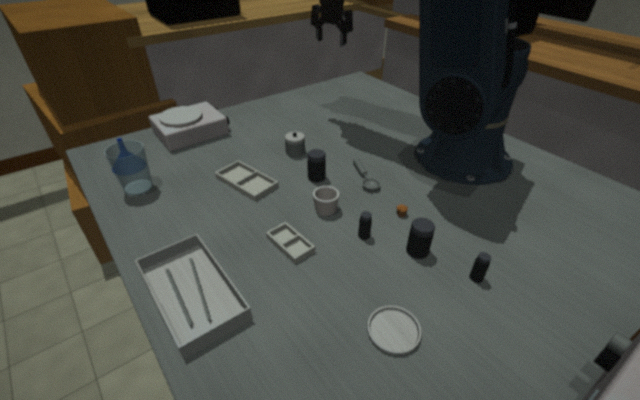

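The pictures show the jars at crop (542,279) and (190,286), the vials at (297,229) and (67,322), the canister at (681,310) and the mortar at (419,221). The jar tray is near (615,136), the vial tray near (371,100) and the dish near (110,120). A spoon and an orange thing lie nearby.

```bash
python3 - <<'E'
from h import *
s,p=shot('top')
f=lambda c,z: atz(p,(c[0]/2.3+160,c[1]/2.3+130),z)[:2]
for n,c,z in [('jarR',(542,279),.08),('jarL',(190,286),.08),('vM',(297,229),.066),('vL',(67,322),.066),('can',(681,310),.066),('mort',(419,221),.05),('dish',(110,120),.012)]: print(n,np.round(f(c,z),3))
for n,cs in [('vt',[(323,77),(417,73),(421,122),(324,126)]),('jt',[(537,113),(672,88),(692,154),(554,185)])]:
    q=np.array([f(c,.018) for c in cs]); r=cv2.minAreaRect(q.astype(np.float32)*1000)
    e=q[1]-q[0]+q[2]-q[3]; print(n,np.round(r[0]),r[1],'ydir ang',np.degrees(np.arctan2(e[1],e[0])),q.round(3).tolist())
# depth clusters
K=np.array([[p['fx'],0,p['cx']],[0,p['fy'],p['cy']],[0,0,1.]])
v,u=np.mgrid[130:310,160:500]; uu=cv2.undistortPoints(np.stack([u.ravel(),v.ravel()],1)[:,None].astype(float),K,p['dist_coeffs'])[:,0]
d=p['depth'][130:310,160:500].ravel(); E=p['extrinsics']
W=(np.stack([uu[:,0]*d,-uu[:,1]*d,-d],1)@E[:3,:3].T+E[:3,3]); ok=d>0
print('bench',np.median(W[ok,2]))
z=W[:,2].reshape(180,340)
for lo,hi in [(.009,.022),(.046,.1)]:
    m=((z>lo)&(z<hi)).astype(np.uint8); k,L,st,_=cv2.connectedComponentsWithStats(m)
    for i in range(1,k):
        if st[i,4]<40: continue
        P=W[(L==i).ravel()]; c,r=cv2.minEnclosingCircle(P[:,:2].astype(np.float32)*1000)
        R=cv2.minAreaRect(P[:,:2].astype(np.float32)*1000); print(lo,len(P),'circ',np.round(c),round(r),'rect',np.round(R[0]),np.round(R[1]),round(R[2],1),'zmax',P[:,2].max().round(3),np.median(P[:,2]).round(3))
E
```

```text
jarR [ 0.42  -0.177]
jarL [0.407 0.182]
vM [0.469 0.076]
vL [0.368 0.31 ]
can [ 0.39  -0.325]
mort [ 0.481 -0.052]
dish [0.593 0.293]
vt [621.   0.] (56.65034103393555, 108.183349609375) ydir ang -86.48691163917977 [[0.646, 0.055], [0.652, -0.051], [0.596, -0.056], [0.589, 0.052]]
jt [ 586. -273.] (83.36216735839844, 162.5194854736328) ydir ang -77.41141844368785 [[0.608, -0.186], [0.641, -0.342], [0.565, -0.362], [0.527, -0.204]]
bench 0.00014320165233616677
0.009 315 circ [623.   2.] 60 rect [623.   2.] [ 57. 107.] 4.0 zmax 0.022 0.018
0.009 196 circ [595. 295.] 48 rect [595. 295.] [96. 93.] 46.9 zmax 0.018 0.012
0.009 518 circ [ 586. -272.] 90 rect [ 586. -272.] [ 85. 164.] 12.8 zmax 0.022 0.017
0.009 46 circ [484. -52.] 23 rect [489. -58.] [45. 29.] 36.7 zmax 0.022 0.014
0.009 394 circ [311. -99.] 75 rect [ 318. -101.] [149.  50.] 77.2 zmax 0.022 0.015
0.046 185 circ [483. -51.] 33 rect [483. -50.] [62. 61.] 0.3 zmax 0.054 0.049
0.046 101 circ [470.  79.] 13 rect [470.  79.] [24. 26.] 47.0 zmax 0.07 0.065
0.046 361 circ [ 419. -177.] 25 rect [ 419. -175.] [47. 47.] 38.4 zmax 0.085 0.079
0.046 361 circ [408. 184.] 24 rect [408. 184.] [45. 49.] 18.3 zmax 0.085 0.08
0.046 473 circ [ 392. -326.] 30 rect [ 392. -324.] [57. 58.] 70.6 zmax 0.068 0.055
0.046 122 circ [369. 310.] 14 rect [370. 308.] [26. 25.] 1.4 zmax 0.071 0.065
```

```bash
python3 -m creep '{"travel":[[0.5,0.5,0],[1,1,0],[1,1,0],[1,1,0],[1,1,0]],"rot":[[0,0,0.06],[0,0,0.12],[0,0,0.18],[0,0,0.24],[0,0,0.297]],"jaw":[1,1,1,1,1]}'
python3 -m creep '{"travel":[[0.2,0.26,-0.2],[0.4,0.52,-0.4],[0.4,0.52,-0.4],[0.4,0.52,-0.4],[0.4,0.52,-0.4]],"rot":[[0,0,0.06],[0,0,0.12],[0,0,0.183],[0,0,0.183],[0,0,0.183]],"jaw":[1,1,1,1,1]}'
cat >> h.py <<'E'
def pose():
    from scipy.spatial.transform import Rotation as R
    s=robot.state(); q=s['tcp_rot']; y=R.from_quat([q[1],q[2],q[3],q[0]]).as_matrix()[:,1]
    print('t',round(s['clock'],2),'tcp',np.round(s['tcp_pos'],4),'yaw',round(np.degrees(np.arctan2(y[1],y[0])),1),'w',round(s['width'],3),'gf',round(s['grasp_force'],1),'F',np.round(s['contact_force'],1))
E
python3 -c 'from h import *;pose()'
```

```text
clock: 1.48
tcp_pos: [0.3406, -0.2782, 0.2315]
tcp_rot: [0.0, 0.819, 0.574, 0.0]
contact_force: [-0.3, -0.7, 1.0]
width: 0.999
grasp_force: 0.0
clock: 2.1
tcp_pos: [0.419, -0.1767, 0.1517]
tcp_rot: [0.0, 0.626, 0.779, -0.0]
contact_force: [-1.6, 0.5, 0.2]
width: 1.002
grasp_force: 0.0
t 2.1 tcp [ 0.419  -0.1767  0.1517] yaw 12.4 w 1.002 gf 0.0 F [-1.6  0.5  0.2]
```

```bash
python3 - <<'E'
from h import *
s,p=shot('wrist'); cv2.imwrite('pics/w1.png',p['img'][:,:,::-1]); print(np.round(p['mount'],3).tolist())
from scipy.spatial.transform import Rotation as R
q=s['tcp_rot'];T=np.eye(4);T[:3,:3]=R.from_quat([q[1],q[2],q[3],q[0]]).as_matrix();T[:3,3]=s['tcp_pos'];E=T@p['mount']
for r in robot.search_frame('jar_a',p)[:2]: print(r['p'],r['xy'],atd(p,r['xy'],E),atz(p,r['xy'],.08,E))
E
```

```text
[[0.0, 0.945, 0.328, 0.086], [1.0, -0.0, 0.0, 0.0], [0.0, 0.328, -0.945, -0.143], [0.0, 0.0, 0.0, 1.0]]
0.77 [320.9, 198.5] [ 0.41877509 -0.16592965  0.08043912] [ 0.41881199 -0.16608055  0.08      ]
0.69 [603.6, 56.2] [ 0.6257524  -0.02062924  0.00380724] [ 0.5667346  -0.03947689  0.08      ]
```

View pics/w1.png

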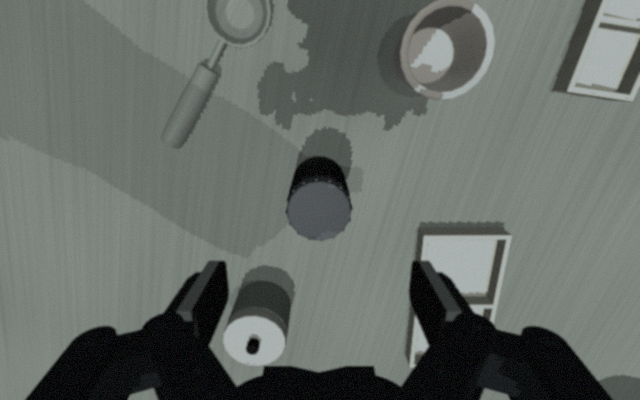

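The wrist view shows the jar cap at (319,209), centred between the fingers. I go down and grip it.

```bash
python3 -m creep '{"travel":[[0,0.005,-0.2],[0,0.005,-0.4],[0,0.005,-0.6],[0,0.005,-0.64],[0,0.005,-0.64]],"rot":[[0,0,0],[0,0,0],[0,0,0],[0,0,0],[0,0,0]],"jaw":[1,1,1,1,1]}' | head -2
python3 -m creep '{"travel":[[0,0,0],[0,0,0],[0,0,0],[0,0,0],[0,0,0]],"rot":[[0,0,0],[0,0,0],[0,0,0],[0,0,0],[0,0,0]],"jaw":[-1,-1,-1,-1,-1]}'
python3 -c 'from h import *;pose()'
```

```text
clock: 2.82
tcp_pos: [0.4192, -0.1758, 0.0241]
clock: 3.45
tcp_pos: [0.4198, -0.1756, 0.0247]
tcp_rot: [0.001, 0.626, 0.78, 0.0]
contact_force: [-3.7, 1.5, 16.5]
width: 0.571
grasp_force: 59.3
t 3.45 tcp [ 0.4198 -0.1756  0.0247] yaw 12.5 w 0.571 gf 59.3 F [-3.7  1.5 16.5]
```

```bash
python3 -m creep '{"travel":[[0,0,0.15],[0.1,-0.03,0.35],[0.35,-0.13,0.4],[0.6,-0.22,0.4],[0.79,-0.29,0.4]],"rot":[[0,0,0],[0,0,0],[0,0,0],[0,0,0],[0,0,0]],"jaw":[-1,-1,-1,-1,-1]}'
python3 -m creep '{"travel":[[0,0,0],[0,0,-0.1],[0,0,-0.2],[0,0,-0.3],[0,0,-0.34]],"rot":[[0,0,0],[0,0,0],[0,0,0],[0,0,0],[0,0,0]],"jaw":[-1,-1,-1,-1,-1]}'
python3 -c 'from h import *;pose();s,p=shot("wrist");cv2.imwrite("pics/w2.png",p["img"][:,:,::-1])'
```

```text
clock: 4.08
tcp_pos: [0.579, -0.2339, 0.1038]
tcp_rot: [0.001, 0.626, 0.78, 0.0]
contact_force: [0.6, -0.3, -2.4]
width: 0.566
grasp_force: 62.7
clock: 4.7
tcp_pos: [0.576, -0.2328, 0.0347]
tcp_rot: [-0.001, 0.626, 0.78, -0.0]
contact_force: [-0.3, -0.5, -0.9]
width: 0.575
grasp_force: 62.9
t 4.7 tcp [ 0.576  -0.2328  0.0347] yaw 12.5 w 0.575 gf 62.9 F [-0.3 -0.5 -0.9]
```

View pics/w2.png

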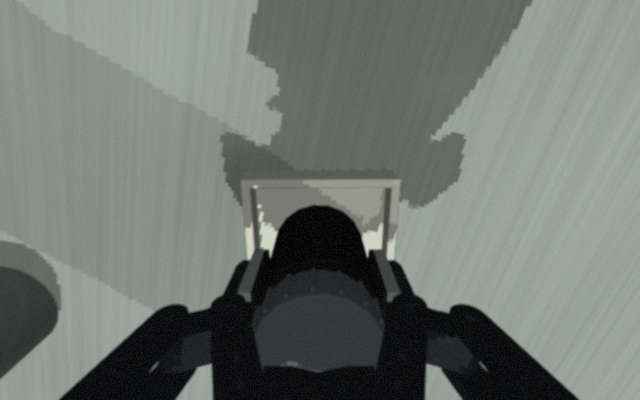

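```bash
python3 -m creep '{"travel":[[0,0,-0.015],[0,0,-0.03],[0,0,-0.03]],"rot":[[0,0,0],[0,0,0],[0,0,0]],"jaw":[-1,-1,-1]}'
python3 -m creep '{"travel":[[0,0,0],[0,0,0],[0,0,0],[0,0,0]],"rot":[[0,0,0],[0,0,0],[0,0,0],[0,0,0]],"jaw":[0.3,0.6,1,1]}'
python3 -m creep '{"travel":[[0,0,0.15],[0,0,0.35],[0,0,0.6],[0,0,0.75],[0,0,0.75]],"rot":[[0,0,0],[0,0,0],[0,0,0],[0,0,0],[0,0,0]],"jaw":[1,1,1,1,1]}'
```

```text
clock: 5.12
tcp_pos: [0.5771, -0.2333, 0.0295]
tcp_rot: [0.0, 0.626, 0.78, 0.0]
contact_force: [0.5, 0.5, -1.8]
width: 0.564
grasp_force: 62.9
clock: 5.62
tcp_pos: [0.5771, -0.2333, 0.0294]
tcp_rot: [0.0, 0.626, 0.78, 0.0]
contact_force: [0.4, 0.2, -0.4]
width: 1.002
grasp_force: 0.0
clock: 6.25
tcp_pos: [0.5782, -0.2337, 0.1818]
tcp_rot: [0.002, 0.626, 0.78, 0.001]
contact_force: [0.4, -1.3, -0.4]
width: 1.001
grasp_force: 0.0
```

```bash
python3 -m creep '{"travel":[[-0.12,0.25,0],[-0.25,0.5,0],[-0.37,0.75,0],[-0.5,1,0],[-0.5,1,0]],"rot":[[0,0,0],[0,0,0],[0,0,0],[0,0,0],[0,0,0]],"jaw":[1,1,1,1,1]}' | head -2
python3 -m creep '{"travel":[[-0.08,0.25,0],[-0.17,0.5,0],[-0.26,0.75,0],[-0.345,1,0],[-0.345,1,0]],"rot":[[0,0,0],[0,0,0],[0,0,0],[0,0,0],[0,0,0]],"jaw":[1,1,1,1,1]}' | head -2
python3 -m creep '{"travel":[[0,0.083,-0.1],[0,0.083,-0.1]],"rot":[[0,0,0],[0,0,0]],"jaw":[1,1]}'
python3 -c 'from h import *;pose();s,p=shot("wrist");cv2.imwrite("pics/w3.png",p["img"][:,:,::-1])'
```

```text
clock: 6.88
tcp_pos: [0.4751, -0.0307, 0.1788]
clock: 7.5
tcp_pos: [0.4071, 0.1689, 0.1786]
clock: 7.75
tcp_pos: [0.4077, 0.1826, 0.1579]
tcp_rot: [-0.001, 0.626, 0.78, -0.001]
contact_force: [-1.0, -0.4, -0.0]
width: 1.001
grasp_force: 0.0
t 7.75 tcp [0.4077 0.1826 0.1579] yaw 12.6 w 1.001 gf 0.0 F [-1.  -0.4 -0. ]
```

View pics/w3.png

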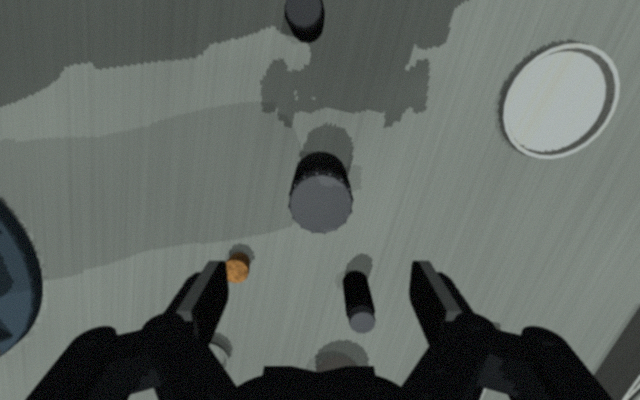

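```bash
python3 -m creep '{"travel":[[0,0,-0.2],[0,0,-0.4],[0,0,-0.6],[0,0,-0.675],[0,0,-0.675]],"rot":[[0,0,0],[0,0,0],[0,0,0],[0,0,0],[0,0,0]],"jaw":[1,1,1,1,1]}' | head -2
python3 -m creep '{"travel":[[0,0,0],[0,0,0],[0,0,0],[0,0,0],[0,0,0]],"rot":[[0,0,0],[0,0,0],[0,0,0],[0,0,0],[0,0,0]],"jaw":[-1,-1,-1,-1,-1]}'
python3 -m creep '{"travel":[[0,0,0.15],[0,0,0.35],[0,0,0.55],[0.06,-0.2,0.55],[0.12,-0.4,0.55]],"rot":[[0,0,0],[0,0,0],[0,0,0],[0,0,0],[0,0,0]],"jaw":[-1,-1,-1,-1,-1]}'
python3 -c 'from h import *;pose()'
```

```text
clock: 8.43
tcp_pos: [0.4079, 0.1821, 0.0239]
clock: 9.05
tcp_pos: [0.4088, 0.1834, 0.0256]
tcp_rot: [0.001, 0.626, 0.78, 0.001]
contact_force: [-3.3, -3.7, 15.1]
width: 0.567
grasp_force: 60.0
clock: 9.68
tcp_pos: [0.4326, 0.1027, 0.1354]
tcp_rot: [0.001, 0.625, 0.781, 0.001]
contact_force: [1.2, 0.4, -1.7]
width: 0.567
grasp_force: 63.0
t 9.68 tcp [0.4326 0.1027 0.1354] yaw 12.6 w 0.567 gf 63.0 F [ 1.2  0.4 -1.7]
```

```bash
python3 -m creep '{"travel":[[0.08,-0.25,0],[0.15,-0.5,0],[0.22,-0.75,0],[0.3,-1,0],[0.3,-1,0]],"rot":[[0,0,0],[0,0,0],[0,0,0],[0,0,0],[0,0,0]],"jaw":[-1,-1,-1,-1,-1]}' | head -2
python3 -m creep '{"travel":[[0.08,-0.25,0],[0.15,-0.5,0],[0.22,-0.75,0],[0.3,-1,0],[0.3,-1,0]],"rot":[[0,0,0],[0,0,0],[0,0,0],[0,0,0],[0,0,0]],"jaw":[-1,-1,-1,-1,-1]}' | head -2
python3 -m creep '{"travel":[[0.1,-0.03,0],[0.21,-0.065,0],[0.21,-0.065,-0.2],[0.21,-0.065,-0.4],[0.21,-0.065,-0.47]],"rot":[[0,0,0],[0,0,0],[0,0,0],[0,0,0],[0,0,0]],"jaw":[-1,-1,-1,-1,-1]}'
python3 -c 'from h import *;pose();s,p=shot("wrist");cv2.imwrite("pics/w4.png",p["img"][:,:,::-1])'
```

```text
clock: 10.3
tcp_pos: [0.4927, -0.0997, 0.1346]
clock: 10.92
tcp_pos: [0.5524, -0.2989, 0.1339]
clock: 11.55
tcp_pos: [0.5928, -0.3077, 0.0384]
tcp_rot: [-0.002, 0.625, 0.78, -0.0]
contact_force: [-0.1, -0.2, -1.4]
width: 0.572
grasp_force: 62.9
t 11.55 tcp [ 0.5928 -0.3077  0.0384] yaw 12.6 w 0.572 gf 62.9 F [-0.1 -0.2 -1.4]
```

View pics/w4.png

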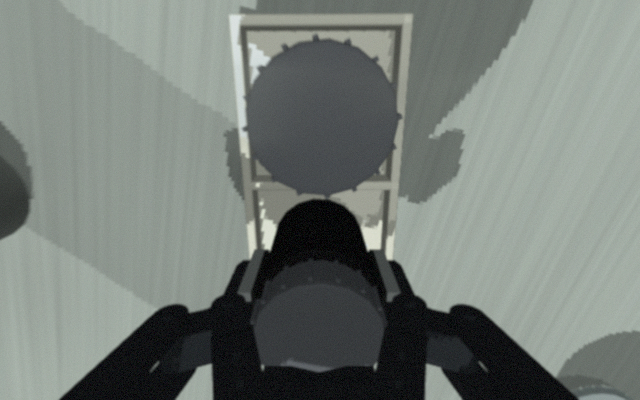

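```bash
python3 -m creep '{"travel":[[0,0,-0.03],[0,0,-0.053],[0,0,-0.053]],"rot":[[0,0,0],[0,0,0],[0,0,0]],"jaw":[-1,-1,-1]}'
python3 -m creep '{"travel":[[0,0,0],[0,0,0],[0,0,0],[0,0,0]],"rot":[[0,0,0],[0,0,0],[0,0,0],[0,0,0]],"jaw":[0.3,0.6,1,1]}' | head -2
python3 -m creep '{"travel":[[0,0,0.15],[0,0,0.35],[0,0,0.6],[0,0,0.75],[0,0,0.75]],"rot":[[0,0,0],[0,0,0],[0,0,0],[0,0,0],[0,0,0]],"jaw":[1,1,1,1,1]}' | head -2
python3 -m creep '{"travel":[[-0.08,0.25,0],[-0.17,0.5,0],[-0.25,0.75,0],[-0.33,1,0],[-0.33,1,0]],"rot":[[0,0,-0.01],[0,0,-0.03],[0,0,-0.048],[0,0,-0.048],[0,0,-0.048]],"jaw":[1,1,1,1,1]}' | head -2
python3 -c 'from h import *;pose()'
```

```text
clock: 11.98
tcp_pos: [0.5943, -0.3098, 0.0303]
tcp_rot: [0.0, 0.626, 0.78, 0.0]
contact_force: [-0.3, -0.3, -1.2]
width: 0.572
grasp_force: 62.9
clock: 12.48
tcp_pos: [0.5941, -0.3097, 0.0298]
clock: 13.1
tcp_pos: [0.5952, -0.3103, 0.1824]
clock: 13.72
tcp_pos: [0.5267, -0.1069, 0.1792]
t 13.72 tcp [ 0.5267 -0.1069  0.1792] yaw 4.1 w 0.999 gf 0.0 F [ 0.3 -1.1  0.9]
```

```bash
python3 -m creep '{"travel":[[-0.07,0.23,0],[-0.14,0.46,0],[-0.21,0.7,-0.1],[-0.285,0.935,-0.2],[-0.285,0.935,-0.2]],"rot":[[0,0,0],[0,0,0],[0,0,0],[0,0,0],[0,0,0]],"jaw":[1,1,1,1,1]}' | head -2
python3 -m creep '{"travel":[[0,0,0]],"rot":[[0,0,0]],"jaw":[1]}' | head -2
python3 -c 'from h import *;pose();s,p=shot("wrist");cv2.imwrite("pics/w5.png",p["img"][:,:,::-1])'
```

```text
clock: 14.35
tcp_pos: [0.4693, 0.079, 0.1378]
clock: 14.48
tcp_pos: [0.4714, 0.0768, 0.1395]
t 14.47 tcp [0.4714 0.0768 0.1395] yaw 3.9 w 1.001 gf 0.0 F [ 0.4 -0.1  0.6]
```

View pics/w5.png

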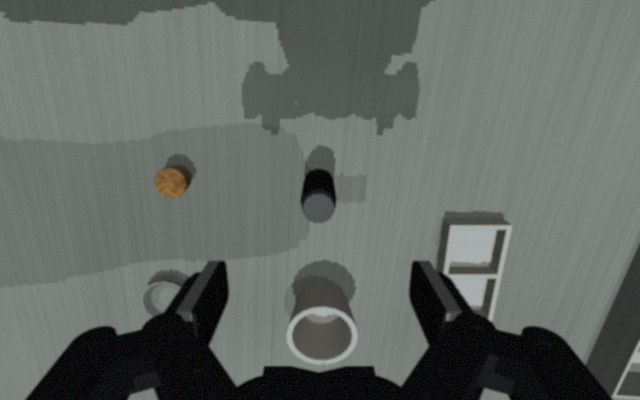

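```bash
python3 -m creep '{"travel":[[0,0,-0.2],[0,0,-0.4],[0,0,-0.55],[0,0,-0.6],[0,0,-0.6]],"rot":[[0,0,0],[0,0,0],[0,0,0],[0,0,0],[0,0,0]],"jaw":[1,1,1,1,1]}' | head -2
python3 -m creep '{"travel":[[0,0,0],[0,0,0],[0,0,0],[0,0,0],[0,0,0]],"rot":[[0,0,0],[0,0,0],[0,0,0],[0,0,0],[0,0,0]],"jaw":[-1,-1,-1,-1,-1]}' | head -2
python3 -m creep '{"travel":[[0,0,0],[0,0,0],[0,0,0]],"rot":[[0,0,0],[0,0,0],[0,0,0]],"jaw":[-1,-1,-1]}'
```

```text
clock: 15.15
tcp_pos: [0.4714, 0.0767, 0.02]
clock: 15.78
tcp_pos: [0.4714, 0.0774, 0.0203]
clock: 16.15
tcp_pos: [0.4714, 0.0774, 0.0204]
tcp_rot: [0.0, 0.683, 0.731, 0.0]
contact_force: [-1.6, -0.2, 9.1]
width: 0.312
grasp_force: 58.4
```

```bash
python3 -m creep '{"travel":[[0,0,0.15],[0.1,-0.03,0.3],[0.35,-0.12,0.3],[0.6,-0.2,0.3],[0.745,-0.25,0.3]],"rot":[[0,0,0],[0,0,0],[0,0,0],[0,0,0],[0,0,0]],"jaw":[-1,-1,-1,-1,-1]}' | head -2
python3 -m creep '{"travel":[[0,0,0],[0,0,-0.1],[0,0,-0.22],[0,0,-0.24],[0,0,-0.24]],"rot":[[0,0,0],[0,0,0],[0,0,0],[0,0,0],[0,0,0]],"jaw":[-1,-1,-1,-1,-1]}'
python3 -c 'from h import *;pose();s,p=shot("wrist");cv2.imwrite("pics/w6.png",p["img"][:,:,::-1])'
```

```text
clock: 16.77
tcp_pos: [0.622, 0.0266, 0.0796]
clock: 17.4
tcp_pos: [0.6198, 0.0276, 0.0323]
tcp_rot: [-0.0, 0.682, 0.731, 0.0]
contact_force: [-0.1, 0.3, 0.3]
width: 0.31
grasp_force: 59.2
t 17.4 tcp [0.6198 0.0276 0.0323] yaw 3.9 w 0.31 gf 59.2 F [-0.1  0.3  0.3]
```

View pics/w6.png

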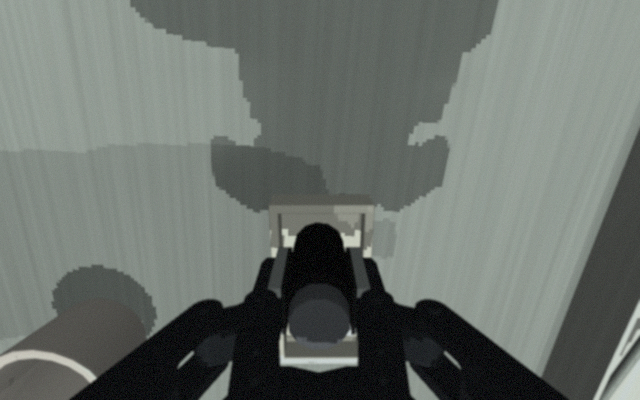

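```bash
python3 -m creep '{"travel":[[0,0,-0.02],[0,0,-0.038],[0,0,-0.038]],"rot":[[0,0,0],[0,0,0],[0,0,0]],"jaw":[-1,-1,-1]}'
python3 -m creep '{"travel":[[0,0,0],[0,0,0],[0,0,0],[0,0,0]],"rot":[[0,0,0],[0,0,0],[0,0,0],[0,0,0]],"jaw":[0.0,0.3,0.6,1]}' | head -2
python3 -m creep '{"travel":[[0,0,0.15],[0,0,0.35],[-0.1,0.1,0.6],[-0.3,0.3,0.6],[-0.5,0.5,0.6]],"rot":[[0,0,0],[0,0,0],[0,0,0],[0,0,0],[0,0,0]],"jaw":[1,1,1,1,1]}' | head -2
python3 -m creep '{"travel":[[-0.2,0.22,0],[-0.4,0.45,0],[-0.6,0.7,0],[-0.75,0.91,0],[-0.75,0.91,0]],"rot":[[0,0,0],[0,0,0],[0,0,0],[0,0,0],[0,0,0]],"jaw":[1,1,1,1,1]}' | head -2
python3 -m creep '{"travel":[[0,0,0]],"rot":[[0,0,0]],"jaw":[1]}' | head -2
python3 -c 'from h import *;pose();s,p=shot("wrist");cv2.imwrite("pics/w7.png",p["img"][:,:,::-1])'
```

```text
clock: 17.82
tcp_pos: [0.6203, 0.0274, 0.0244]
tcp_rot: [0.0, 0.683, 0.731, 0.0]
contact_force: [-0.1, -0.4, 4.6]
width: 0.306
grasp_force: 59.5
clock: 18.32
tcp_pos: [0.62, 0.0273, 0.0241]
clock: 18.95
tcp_pos: [0.5193, 0.1282, 0.1446]
clock: 19.58
tcp_pos: [0.3681, 0.3117, 0.1443]
clock: 19.7
tcp_pos: [0.3701, 0.3093, 0.1441]
t 19.7 tcp [0.3701 0.3093 0.1441] yaw 3.9 w 0.999 gf 0.0 F [ 0.6  0.5 -0. ]
```

View pics/w7.png

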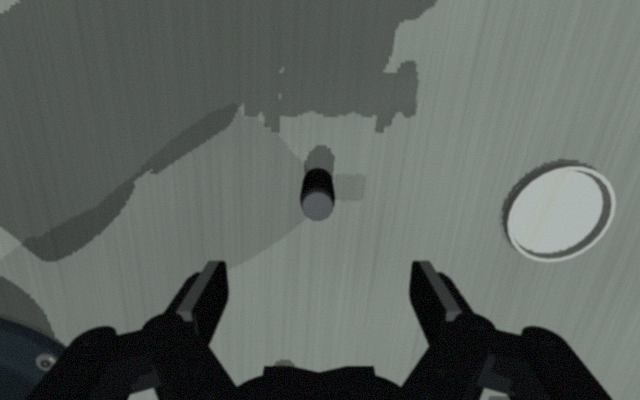

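```bash
python3 -m creep '{"travel":[[0,0,-0.2],[0,0,-0.4],[0,0,-0.57],[0,0,-0.62],[0,0,-0.62]],"rot":[[0,0,0],[0,0,0],[0,0,0],[0,0,0],[0,0,0]],"jaw":[1,1,1,1,1]}' | head -2
python3 -m creep '{"travel":[[0,0,0],[0,0,0],[0,0,0],[0,0,0],[0,0,0]],"rot":[[0,0,0],[0,0,0],[0,0,0],[0,0,0],[0,0,0]],"jaw":[-1,-1,-1,-1,-1]}' | head -2
python3 -m creep '{"travel":[[0,0,0],[0,0,0],[0,0,0],[0,0,0.1],[0,0,0.3]],"rot":[[0,0,0],[0,0,0],[0,0,0],[0,0,0],[0,0,0]],"jaw":[-1,-1,-1,-1,-1]}'
python3 -m creep '{"travel":[[0.1,-0.13,0.2],[0.27,-0.35,0.2],[0.45,-0.57,0.2],[0.6,-0.8,0.2],[0.75,-1,0.2]],"rot":[[0,0,0],[0,0,0],[0,0,0],[0,0,0],[0,0,0]],"jaw":[-1,-1,-1,-1,-1]}' | head -2
python3 -m creep '{"travel":[[0.17,-0.22,0],[0.35,-0.45,0],[0.515,-0.67,0],[0.515,-0.67,0],[0.515,-0.67,-0.2]],"rot":[[0,0,0],[0,0,0],[0,0,0],[0,0,0],[0,0,0]],"jaw":[-1,-1,-1,-1,-1]}' | head -2
python3 -m creep '{"travel":[[0,0,-0.1],[0,0,-0.2],[0,0,-0.2]],"rot":[[0,0,0],[0,0,0],[0,0,0]],"jaw":[-1,-1,-1]}'
python3 -c 'from h import *;pose();s,p=shot("wrist");cv2.imwrite("pics/w8.png",p["img"][:,:,::-1])'
```

```text
clock: 20.38
tcp_pos: [0.3705, 0.3088, 0.0203]
clock: 21.0
tcp_pos: [0.3704, 0.3096, 0.0208]
clock: 21.62
tcp_pos: [0.3691, 0.3086, 0.0799]
tcp_rot: [-0.0, 0.683, 0.731, -0.001]
contact_force: [0.7, 1.1, -0.2]
width: 0.311
grasp_force: 59.0
clock: 22.25
tcp_pos: [0.5208, 0.1076, 0.1203]
clock: 22.88
tcp_pos: [0.625, -0.0249, 0.0819]
clock: 23.25
tcp_pos: [0.6216, -0.0239, 0.039]
tcp_rot: [-0.001, 0.682, 0.731, -0.001]
contact_force: [-0.9, 0.8, 0.1]
width: 0.31
grasp_force: 59.2
t 23.25 tcp [ 0.6216 -0.0239  0.039 ] yaw 3.9 w 0.31 gf 59.2 F [-0.9  0.8  0.1]
```

View pics/w8.png

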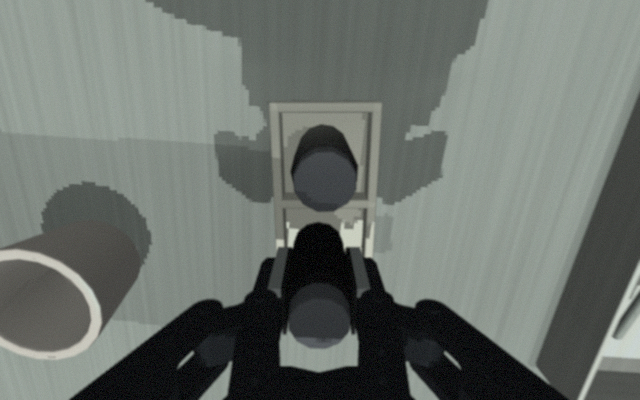

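```bash
python3 -m creep '{"travel":[[0,0,-0.04],[0,0,-0.077],[0,0,-0.077]],"rot":[[0,0,0],[0,0,0],[0,0,0]],"jaw":[-1,-1,-1]}'
python3 -m creep '{"travel":[[0,0,0],[0,0,0],[0,0,0],[0,0,0]],"rot":[[0,0,0],[0,0,0],[0,0,0],[0,0,0]],"jaw":[0.0,0.3,0.6,1]}' | head -2
python3 -m creep '{"travel":[[0,0,0.15],[0,0,0.35],[-0.1,-0.1,0.6],[-0.25,-0.33,0.7],[-0.42,-0.55,0.7]],"rot":[[0,0,0],[0,0,0],[0,0,0],[0,0,0],[0,0,0]],"jaw":[1,1,1,1,1]}' | head -2
python3 -m creep '{"travel":[[-0.18,-0.23,0],[-0.36,-0.47,0],[-0.54,-0.7,0],[-0.735,-0.95,-0.1],[-0.735,-0.95,-0.1]],"rot":[[0,0,0],[0,0,0],[0,0,0],[0,0,0],[0,0,0]],"jaw":[1,1,1,1,1]}' | head -2
python3 -m creep '{"travel":[[0,0,0]],"rot":[[0,0,0]],"jaw":[1]}' | head -2
python3 -c 'from h import *;pose();s,p=shot("wrist");cv2.imwrite("pics/w9.png",p["img"][:,:,::-1])'
```

```text
clock: 23.68
tcp_pos: [0.623, -0.0246, 0.0247]
tcp_rot: [0.0, 0.683, 0.731, 0.0]
contact_force: [0.3, 0.1, -0.3]
width: 0.309
grasp_force: 59.4
clock: 24.18
tcp_pos: [0.623, -0.0247, 0.0247]
clock: 24.8
tcp_pos: [0.5393, -0.1359, 0.1666]
clock: 25.42
tcp_pos: [0.3893, -0.3267, 0.1438]
clock: 25.55
tcp_pos: [0.392, -0.3247, 0.1448]
t 25.55 tcp [ 0.392  -0.3247  0.1448] yaw 3.8 w 1.001 gf 0.0 F [0.2 0.2 0.6]
```

View pics/w9.png

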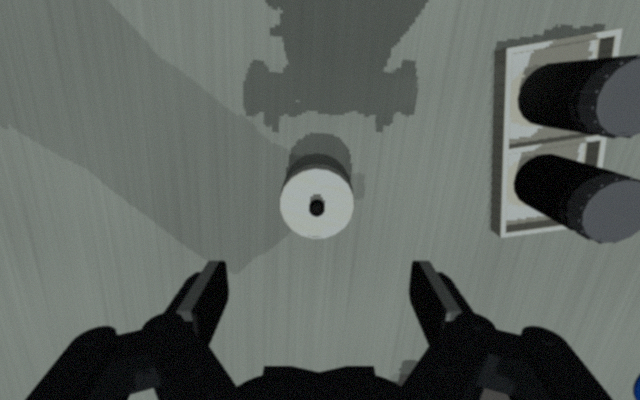

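```bash
python3 -m creep '{"travel":[[0,0,-0.2],[0,0,-0.4],[0,0,-0.6],[0,0,-0.665],[0,0,-0.665]],"rot":[[0,0,0],[0,0,0],[0,0,0],[0,0,0],[0,0,0]],"jaw":[1,1,1,1,1]}' | head -2
python3 -m creep '{"travel":[[0,0,0],[0,0,0],[0,0,0],[0,0,0],[0,0,0]],"rot":[[0,0,0],[0,0,0],[0,0,0],[0,0,0],[0,0,0]],"jaw":[-1,-1,-1,-1,-1]}'
python3 -m creep '{"travel":[[0,0,0.15],[0,0,0.35],[0,0,0.5],[0,0,0.5],[0,0,0.5]],"rot":[[0,0,0],[0,0,0],[0,0,0],[0,0,0],[0,0,0]],"jaw":[-1,-1,-1,-1,-1]}'
```

```text
clock: 26.22
tcp_pos: [0.3926, -0.3241, 0.012]
clock: 26.85
tcp_pos: [0.3929, -0.3253, 0.0135]
tcp_rot: [0.001, 0.683, 0.731, 0.0]
contact_force: [-1.5, 3.4, 13.4]
width: 0.688
grasp_force: 61.7
clock: 27.48
tcp_pos: [0.3919, -0.3246, 0.1116]
tcp_rot: [0.0, 0.683, 0.731, 0.0]
contact_force: [-0.6, -0.1, -1.9]
width: 0.686
grasp_force: 65.5
```

```bash
python3 -m creep '{"travel":[[0.08,0.25,0],[0.15,0.5,0],[0.22,0.75,0],[0.3,1,0],[0.3,1,0]],"rot":[[0,0,0],[0,0,0],[0,0,0],[0,0,0],[0,0,0]],"jaw":[-1,-1,-1,-1,-1]}' | head -2
python3 -m creep '{"travel":[[0.08,0.25,0],[0.15,0.5,0],[0.22,0.75,0],[0.3,1,0],[0.3,1,0]],"rot":[[0,0,0],[0,0,0],[0,0,0],[0,0,0],[0,0,0]],"jaw":[-1,-1,-1,-1,-1]}' | head -2
python3 -m creep '{"travel":[[0.08,0.25,0],[0.15,0.5,0],[0.22,0.75,0],[0.3,1,0],[0.3,1,0]],"rot":[[0,0,0],[0,0,0],[0,0,0],[0,0,0],[0,0,0]],"jaw":[-1,-1,-1,-1,-1]}' | head -2
python3 -m creep '{"travel":[[0.11,0.093,0],[0.11,0.093,-0.1],[0.11,0.093,-0.3],[0.11,0.093,-0.4],[0.11,0.093,-0.4]],"rot":[[0,0,0],[0,0,0],[0,0,0],[0,0,0],[0,0,0]],"jaw":[-1,-1,-1,-1,-1]}'
python3 -c 'from h import *;pose();s,p=shot("wrist");cv2.imwrite("pics/w10.png",p["img"][:,:,::-1])'
```

```text
clock: 28.1
tcp_pos: [0.4521, -0.1217, 0.1108]
clock: 28.72
tcp_pos: [0.5123, 0.0775, 0.1107]
clock: 29.35
tcp_pos: [0.5724, 0.2768, 0.1102]
clock: 29.98
tcp_pos: [0.5929, 0.2915, 0.0298]
tcp_rot: [-0.001, 0.683, 0.73, -0.002]
contact_force: [-0.4, -0.1, -0.7]
width: 0.684
grasp_force: 65.7
t 29.98 tcp [0.5929 0.2915 0.0298] yaw 3.8 w 0.684 gf 65.7 F [-0.4 -0.1 -0.7]
```

View pics/w10.png

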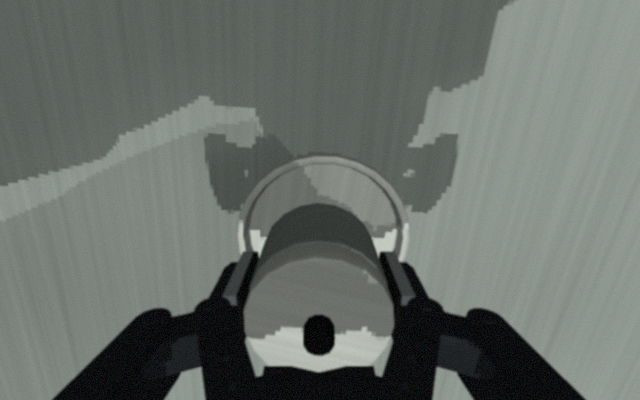

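```bash
python3 -m creep '{"travel":[[0.005,0,-0.03],[0.01,0,-0.05],[0.01,0,-0.066],[0.01,0,-0.066]],"rot":[[0,0,0],[0,0,0],[0,0,0],[0,0,0]],"jaw":[-1,-1,-1,-1]}'
python3 -m creep '{"travel":[[0,0,0],[0,0,0],[0,0,0],[0,0,0]],"rot":[[0,0,0],[0,0,0],[0,0,0],[0,0,0]],"jaw":[0.6,0.8,1,1]}'
python3 -m creep '{"travel":[[0,0,0.15],[0,0,0.35],[0,0,0.6],[0,0,0.8],[0,0,0.8]],"rot":[[0,0,0],[0,0,0],[0,0,0],[0,0,0],[0,0,0]],"jaw":[1,1,1,1,1]}' | head -2
python3 -m creep '{"travel":[[-0.2,0.1,0.1],[-0.4,0.2,0.1],[-0.6,0.3,0.1],[-0.8,0.4,0.1],[-0.8,0.4,0.1]],"rot":[[0,0,0],[0,0,0],[0,0,0],[0,0,0],[0,0,0]],"jaw":[1,1,1,1,1]}' | head -2
python3 - <<'E'
from h import *
s,p=shot('top'); a=p['img'][:,:,::-1]; cv2.imwrite('pics/tope.png',cv2.resize(a[130:310,160:500],None,fx=2.3,fy=2.3,interpolation=cv2.INTER_CUBIC))
K=np.array([[p['fx'],0,p['cx']],[0,p['fy'],p['cy']],[0,0,1.]])
v,u=np.mgrid[130:310,160:500]; uu=cv2.undistortPoints(np.stack([u.ravel(),v.ravel()],1)[:,None].astype(float),K,p['dist_coeffs'])[:,0]
d=p['depth'][130:310,160:500].ravel(); E=p['extrinsics']
W=(np.stack([uu[:,0]*d,-uu[:,1]*d,-d],1)@E[:3,:3].T+E[:3,3]); z=W[:,2].reshape(180,340)
m=((z>.046)&(z<.1)).astype(np.uint8); k,L,st,_=cv2.connectedComponentsWithStats(m)
for i in range(1,k):
    if st[i,4]<40: continue
    P=W[(L==i).ravel()]; c,r=cv2.minEnclosingCircle(P[:,:2].astype(np.float32)*1000); print(np.round(c),round(r),np.median(P[:,2]).round(3))
E
```

```text
clock: 30.52
tcp_pos: [0.5959, 0.2939, 0.0183]
tcp_rot: [-0.0, 0.683, 0.731, -0.0]
contact_force: [-0.4, 0.1, -1.3]
width: 0.684
grasp_force: 65.7
clock: 31.02
tcp_pos: [0.5961, 0.294, 0.0186]
tcp_rot: [0.0, 0.683, 0.731, 0.0]
contact_force: [0.8, -0.5, 0.4]
width: 1.0
grasp_force: 0.0
clock: 31.65
tcp_pos: [0.5975, 0.2947, 0.1821]
clock: 32.28
tcp_pos: [0.4336, 0.3749, 0.1981]
[623. -22.] 14 0.068
[618.  29.] 13 0.068
[595. 292.] 30 0.06
[ 594. -308.] 25 0.082
[ 577. -234.] 25 0.083
[483. -51.] 33 0.049
```

View pics/tope.png

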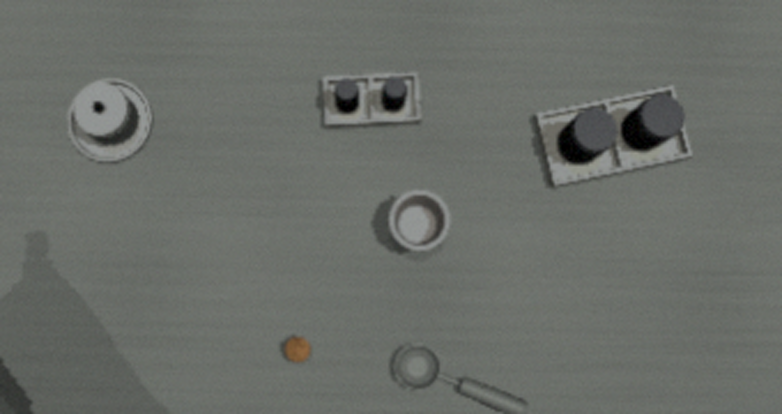

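All five stand upright in their places: the vials at (346,95) and (394,93), the jars at (592,132) and (660,117), the canister at (100,108). The mortar has not moved.

```bash
python3 -c 'from station import robot;print(robot.finish_job())'
```

```text
the job is handed in; nothing more can be done
None
```

The job is handed in at about 32 s on the robot's clock: the final overhead picture shows both jars, both vials and the canister upright in their places, and the mortar has not moved.

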